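# Lay down the grooved forming block and square it into the stops

### The arm

A 6-joint arm with a two-finger parallel gripper is mounted at the origin on the work surface. World frame = base frame: x ahead of the robot, y to its left, z up, the work surface at z = 0. Lengths are in m, angles in degrees, forces in N, time in s.
With the tool pointing down it reaches from about 0.375 to 0.9 m from the base axis. Payload 3.1 kg.
Tool frame: the origin (TCP) lies on the centre line of the jaws, within the pads' length; the fingertips stand 8 mm ahead of it and the grasp point (between the pads) lies 11 mm behind it; y points along the fingers, x is the direction in which the jaws open and shut, and the axes are right-handed (so a half turn about y gives the same grasp; the last joint's range is limited). The gripper opens to 87 mm and grips with 3 to 60 N. Pads are 19 mm wide; open, the fingers measure 117 mm over their backs; the gripper's body (75 mm by 190 mm) begins 51 mm behind the grasp point.
Start: joints at [-78.409, 30.224, 82.088, -0, 67.689, -10.227], TCP at [0.232, -0.58, 0.231] pointing down, gripper open.
Joint ranges: [-176.69, 176.69], [-43.24, 126.21], [12.49, 139.97], [-82, 262], [0, 151.66], [-163.58, 163.58]. Speed limits (degrees/s): [159.86, 159.86, 180, 180, 180, 180].

### API

Orientations are given as a 3x3 rotation matrix whose columns are the frame's x, y, z axes.
In Python, from rig import read_state, imaging, job, spotter gives the robot as it stands.
- The arm moves only by the tool apply_moves, never from a script. Its argument "steps" is a list of rows, each an object of numbers: "x", "y", "z": the shift along the world's x, y, z in mm; "spin": the turn about the world's z in rad. In form: [{"x": .., "y": .., "z": .., "spin": ..}, ...]. A call has 1 to 12 rows; each row shifts and turns the pose as measured when the row begins; what a row does not reach is not made up. A row lasts 1/10 s, in which the tool goes at most 50 mm and 8.59 degrees, less where a joint would pass 70% of its speed; a pose out of reach is approached as far as the arm can. A call is refused whole if a number of a shift passes 50 or a number of a turn 0.15, either way. A call with a gripper value outside its range is refused whole. "grip" is the finger opening in mm, from 0 to 87, set as the call begins (left out, the last holds). The fingers move at their own pace and stop on an object; the grip force is fixed at half the most. Time passes only in rows, so rows that do not move let the fingers close. It gives the time, the measured TCP pose, the force and the opening at its end, in the units of the state.
- read_state(): the state, without advancing time (a new reading comes with each control period).
- imaging.capture(name): name is "side" or "top"; returns the picture (400x640x3 uint8, red, green, blue); there is no depth.
- imaging.camera_params(name): a dict with "fov_y" (degrees; the focal length in pixels is half the picture's height over the tangent of half this angle, whatever the lens; pixels are square), "cx", "cy" (the principal point, pixels), "R" (3x3) and "t" (3): a world point X has camera coordinates R X + t. Camera axes: x right, y down, z forward; pixel columns grow to the right and rows downward; lengths in m; the calibration is good to about 2 mm. A picture is of the moment at which its call begins. camera_params takes no time and is no camera call.
- job.hand_in(): hands the job in, once; it reports no verdict.
Trained networks look in the newest picture that a camera, given by its name, has taken for a name from the list of things; names that differ only in an ending like _2 or _b are one class to them, and where a whole thing is asked for, a point or a joint stands for the part that bears it (a point fixed in the world has none). Each returns a list of dicts, best first, with "score" (0 to 1); they miss things now and then, are a little off and sometimes report something else, mostly with a low value. They report only what shows in the picture. A call takes as long as a camera call. They do not tell look-alikes from the thing itself.
- spotter.cut_out(name, camera): "mask" (400x640 bool, what is visible of it) and "rect" ([left, top, width, height] in pixels, round what is visible of it).
The state is a dict: "time_s": time; "joint_positions": joint angles; "qvel": joint speeds; "tau": joint torques, N m; "position": TCP position; "tcp_rot": TCP orientation; "force": force on the tool from outside, world axes, zero at the start; "moment": the same for the moment, N m; "opening": opening from 0.0 (shut) to 1.0 (fully open).
Only numpy, scipy, OpenCV 4.12 (cv2) and the standard library are available. Lean on these libraries where they do the work, as an engineer would, in place of code of your own. Each camera call takes 0.05 s, during which the arm holds its last target.

### The job

Push the standing grooved steel block over so that it lies flat on the rubber mat with its grooves facing up, then push it along the mat into the corner of the two steel stop strips, until it lies snug and square against both. Only push it, gently: do not squeeze it, pick it up or lift it, and leave everything else on the bench where it is.

Things in the scene. Friction and masses are not known exactly. Their poses are not given: they have to be found in the camera images.
- block: Grooved forming block: plain steel, 90 x 64 x 16 mm, 0.5 to 0.8 kg, standing loose on a long edge on the mat. One broad face has three grooves 5 mm deep along the length (its top 12 mm is flat), the other is plain. Origin: centre of the edge it stands on. Axes turn with it: x out of the PLAIN face (grooves look to -x), y along the 90 mm, z along the 64 mm, up while standing.
- block_center (a point): Centre of the block, 32 mm above the mat's top while it stands, 8 mm when it lies flat; axes as block, so when it lies with grooves up its x points straight down. Tipping takes about 1 N pushed near the top, sliding about 4 to 9 N.
- mat: Fixed black rubber mat, 220 (x) x 270 (y) x 10 mm. Origin: centre of its underside, on the bench; x away from the robot side, y left, z up. At the start the block stands 45 to 70 mm on its near side (-x of the centre), plain face towards the back strip within 25 degrees; tipped that way it lands short of both strips. Lying snug in the corner, the block's centre is at (48, 45, 18) mm.
- stop_corner (a point): Far left corner of the mat, where the inner faces of the two fixed steel stop strips meet, level with the mat's top; at (80, 90, 10) mm in the mat's frame, same axes. The back strip runs 190 mm from here to -y, the left strip 90 mm to -x (towards the robot). Strips: 14 mm wide, 10 mm high above the mat.
- tin: Small flat brass jar with a steel lid, 40 mm across, 34 mm high, standing on the mat's near left corner. Origin: centre of its underside. A bystander.
- punch: Small turned steel punch, 20 mm across, 63 mm high, standing on the mat's near right corner. Origin: centre of its underside. A bystander.
- pliers: Red-handled pliers lying flat, 140 mm long, 15 mm high, to the right of the mat. Origin: centre of its underside. A bystander.
- dish: White square ceramic dish, 60 x 60 x 24 mm, to the left of the mat. Origin: centre of its underside. A bystander.
- funnel: Aluminium funnel standing mouth down, 72 mm across, 78 mm high, to the left of the mat. Origin: centre of its underside. A bystander.
- bowl: Steel bowl on three legs, 100 mm across, 86 mm high, to the right of the mat. Origin: centre of its underside. A bystander.
- hammer: Hammer lying on the bench, about 220 mm long, far to the right. Origin: centre of its underside. A bystander.
Not all that is in view belongs to the job. There is more than one size of the block; the one meant has the size given above.

How it is judged (in metres and radians):
On the way:
1. the block lies flat with its grooves up (angle between block_center's own x axis and vertical above 3.05 rad), for 0.2 s.
At the end, for the whole second after the job is handed in: The block lies flat on the mat, grooved face up (within about 5 degrees), at rest, square to the strips (within 4 degrees) and with gaps to the back strip and to the left strip of at most 4 mm (angle between block_center's own x axis and vertical above 3.05 rad and x of block_center in the frame of mat between 0.044 and 0.051 m and y of block_center in the frame of mat between 0.041 and 0.048 m and angle between the y axis of block_center and the y axis of mat, either way round below 0.07 rad and z of block_center in the frame of mat between 0.015 and 0.021 m and linear speed of block below 0.01 m/s); the robot touches nothing.
It fails at once if the block is lifted (its centre higher than it can come by tipping, over 60 mm above the bench) (height (world z) of block_center above 0.06 m).
It fails at once if the block is squeezed or shoved hard (over 45 N between fingers and block) (contact force between the fingers and block above 45 N).
It fails at once if another thing on the bench is pushed aside (moved over 15 mm) (distance of any of tin, punch, pliers, dish, funnel, bowl, hammer from where it was at the start of the episode above 0.015 m).
It fails at once if a standing thing (punch, tin, funnel, bowl) is knocked over (angle between any of punch, tin, funnel, bowl's own z axis and vertical above 0.6 rad).
It also fails if it takes over 72 s, if anything falls off the work surface, if the arm or the gripper's body presses on something with over 40 N, if the wrist force passes 120 N, or if a joint passes its speed limit or range.

## Working session

There is one attempt and no reset: what is moved stays moved. The work goes in short steps, Python scripts to look and compute and a tool call to move; the robot and the scene stay as the last step left them, time stands still between calls to the robot, and variables do not carry over. Pictures are saved under pics/ and viewed, and the job is handed in when it is done.

Besides the shell and the picture viewer there is one more tool, called after "Call:" as name(argument=value, ...), one argument or row to a line, values as JSON. apply_moves: Moves the arm, as the interface text tells. Its arguments: {"type":"object","properties":{"steps":{"type":"array"},"grip":{"type":"number"}},"required":["steps"]}

```bash
mkdir -p pics; ls; python3 - <<'E'
from rig import read_state, imaging, job, spotter
import cv2,numpy as np
s=read_state()
print(s)
for n in("side","top"):
    im=imaging.capture(n); cv2.imwrite(f"pics/{n}0.png",im[:,:,::-1]); print(n,imaging.camera_params(n))
E
```

```text
pics
{'time_s': 0.0, 'joint_positions': array([-7.84091898e+01,  3.02771793e+01,  8.21574138e+01, -3.65426889e-04,
        6.76904591e+01, -1.02295016e+01]), 'qvel': array([-0.01752321,  0.04483667, -0.03029082,  0.03008694,  0.06666385,
       -0.00099772]), 'tau': array([ 1.44199970e-03, -4.40033698e+01, -1.76593995e+01,  6.32384839e-02,
        5.79607137e-02, -1.73523267e-04]), 'position': array([ 0.23216467, -0.57949205,  0.22958509]), 'tcp_rot': array([[ 3.71698743e-01, -4.44303983e-04,  9.28353298e-01],
       [-9.28350918e-01,  2.13687688e-03,  3.71698813e-01],
       [-2.14892396e-03, -9.99997618e-01,  3.81804440e-04]]), 'force': array([ 0.36083236,  0.34446735, -0.22419361]), 'moment': array([-0.00300762,  0.03303899,  0.00062922]), 'opening': 0.9999176221032847}
side {'fov_y': 48.18096497207442, 'cx': 320.76409898533467, 'cy': 203.09643443889584, 'R': array([[-0.99185364, -0.12707185,  0.00889384],
       [-0.09671869,  0.70581678, -0.70176076],
       [ 0.08289662, -0.69690417, -0.71235717]]), 't': array([0.51053946, 0.14280962, 1.03799695])}
top {'fov_y': 42.84554950433991, 'cx': 313.66603541172464, 'cy': 206.304123271097, 'R': array([[-2.61702608e-02, -9.99650745e-01, -3.67487477e-03],
       [-9.90174559e-01,  2.64269789e-02, -1.37316997e-01],
       [ 1.37366155e-01,  4.51458753e-05, -9.90520337e-01]]), 't': array([-0.06024557,  0.51359057,  1.52207112])}
```

View pics/side0.png

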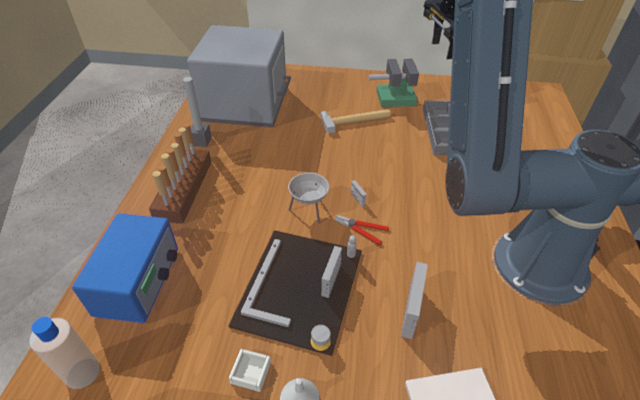

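View pics/top0.png

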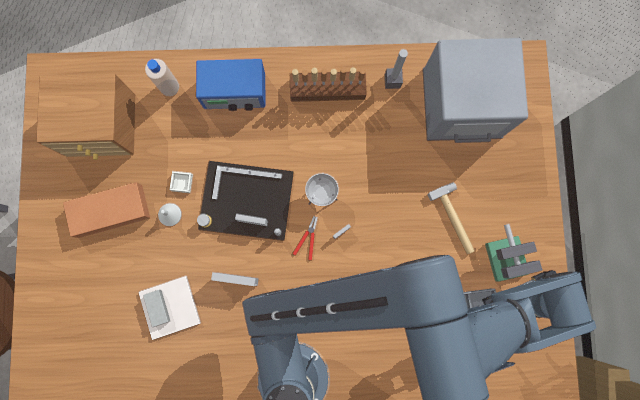

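```bash
cat > h.py <<'E'
from rig import read_state, imaging, job, spotter
import cv2,numpy as np
P={}
for n in("side","top"):
    p=imaging.camera_params(n); f=200/np.tan(np.radians(p["fov_y"]/2))
    P[n]=(np.array([[f,0,p["cx"]],[0,f,p["cy"]],[0,0,1]]),np.array(p["R"]),np.array(p["t"]))
def ray(n,u,v,z):
    K,R,t=P[n]; d=R.T@np.linalg.inv(K)@np.array([u,v,1.]); c=-R.T@t
    return c+d*(z-c[2])/d[2]
def proj(n,X):
    K,R,t=P[n]; x=(K@(R@np.atleast_2d(X).T+t[:,None])).T; return x[:,:2]/x[:,2:]
E
python3 - <<'E'
from h import *
for n in("side","top"):
    for o in("block","mat","tin","punch"):
        for r in spotter.cut_out(o,n)[:3]:
            m=r["mask"]; c,_=cv2.findContours(m.astype('u1'),0,2); c=max(c,key=cv2.contourArea)
            print(n,o,round(r["score"],2),r["rect"],m.sum(),cv2.approxPolyDP(c,2,True)[:,0].tolist() if o in("block","mat") else "")
print(read_state()["time_s"])
E
```

```text
side block 0.73 [347.8, 183.2, 13.5, 24.6] 241 [[352, 182], [350, 193], [363, 206], [365, 194]]
side block 0.67 [321.9, 248.3, 20.8, 49.7] 532 [[336, 247], [322, 278], [323, 296], [328, 296], [339, 267], [340, 249]]
side block 0.55 [398.8, 264.8, 27.5, 74.4] 924 [[419, 262], [414, 266], [401, 331], [405, 337], [412, 334], [420, 306], [425, 266]]
side mat 0.67 [225.4, 229.0, 135.1, 123.8] 9455 [[276, 231], [265, 248], [228, 326], [314, 350], [310, 346], [310, 331], [314, 326], [322, 324], [330, 330], [331, 342], [326, 350], [320, 352], [330, 354], [360, 251], [357, 250], [355, 256], [349, 258], [345, 248], [341, 247], [339, 272], [329, 297], [325, 298], [320, 294], [321, 276], [334, 245]]
side tin 0.97 [308.0, 326.1, 22.4, 26.6] 449 
side tin 0.74 [228.3, 350.8, 39.0, 40.4] 1186 
side punch 0.43 [347.6, 235.0, 8.1, 20.6] 149 
top block 0.48 [234.8, 215.0, 29.6, 11.5] 223 [[235, 217], [238, 221], [266, 224], [266, 220], [237, 214]]
top block 0.39 [197.5, 159.9, 95.5, 78.5] 5669 [[209, 161], [200, 213], [208, 215], [211, 223], [205, 228], [198, 228], [220, 233], [283, 239], [292, 173]]
top mat 0.6 [200.2, 160.5, 92.2, 77.9] 5757 [[210, 161], [200, 212], [207, 214], [211, 222], [207, 227], [198, 228], [283, 240], [293, 171]]
0.5
```

The side view shows the block standing on the mat around (331,272). The longer look-alike at (414,300) and the small one at (357,193) are both off the mat. In the top view the block is at (250,219). I'll zoom in for accurate corners.

```bash
python3 - <<'E'
from h import *
a=cv2.imread("pics/side0.png")[225:365,220:380]; cv2.imwrite("pics/sz0.png",cv2.resize(a,None,fx=4.2,fy=4.2,interpolation=cv2.INTER_CUBIC))
a=cv2.imread("pics/top0.png")[150:250,185:305]; cv2.imwrite("pics/tz0.png",cv2.resize(a,None,fx=6,fy=6,interpolation=cv2.INTER_CUBIC))
E
```

```text
(no output)
```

View pics/sz0.png

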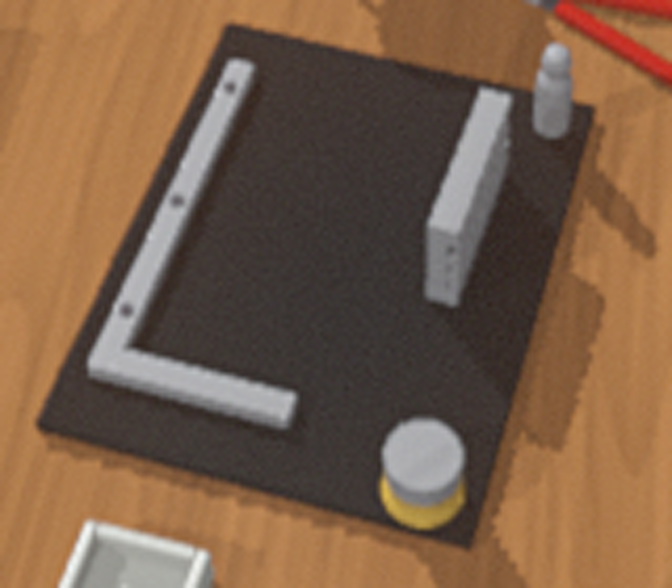

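View pics/tz0.png

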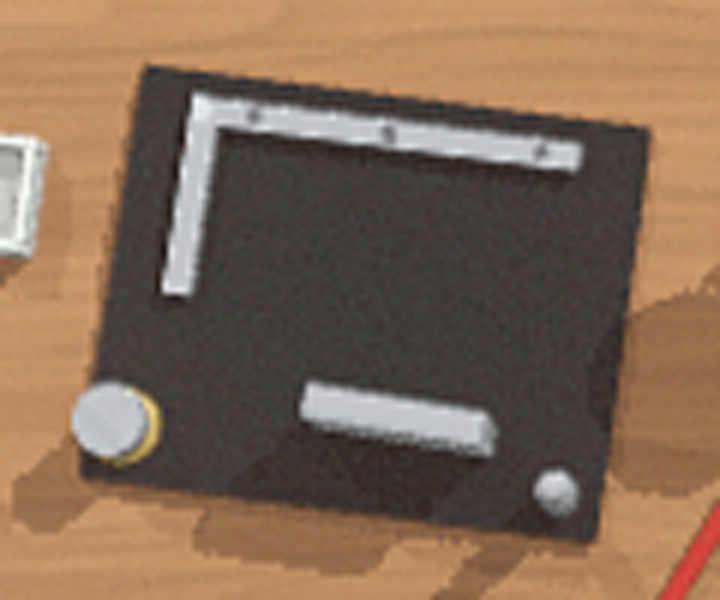

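```bash
cat > fit.py <<'E'
from h import *
from scipy.optimize import least_squares
S=lambda a:(np.array(a)+.5)/4.2+[220,225]-.5
T=lambda a:(np.array(a)+.5)/6+[185,150]-.5
def fit(obs,p0):
    # obs: (cam, uv, local xyz); p: x,y,z0,th
    def X(p,l):
        c,s=np.cos(p[3]),np.sin(p[3]); return np.array([p[0]+c*l[0]-s*l[1],p[1]+s*l[0]+c*l[1],p[2]+l[2]])
    r=lambda p:np.concatenate([proj(n,X(p,l))[0]-uv for n,uv,l in obs])
    q=least_squares(r,p0,loss="soft_l1"); return q.x, r(q.x).reshape(-1,2)
E
python3 - <<'E'
from fit import *
m=[(110,135),(110,-135),(-110,-135),(-110,135)]
sm=[(40,427),(230,27),(593,107),(468,540)]; tm=[(147,67),(650,130),(597,538),(80,478)]
obs=[("side",S(b),(x/1e3,y/1e3,.01)) for b,(x,y) in zip(sm,m)]+[("top",T(b),(x/1e3,y/1e3,.01)) for b,(x,y) in zip(tm,m)]
obs+=[("side",S((132,345)),(.08,.09,.02)),("side",S((253,70)),(.08,-.1,.02)),("side",S((297,392)),(-.01,.09,.02)),("top",T((193,93)),(.094,.104,.02)),("top",T((583,143)),(.094,-.1,.02))]
p,r=fit(obs,[.5,.1,0,0]); print("mat",p.round(4),np.degrees(p[3]));print(r.round(1).tolist())
b=[(8,45),(8,-45),(-8,-45),(-8,45)]
sb=[(427,222),(485,88),(512,97),(460,232)]; tb=[(309,381),(490,410),(488,440),(302,412)]
obs=[("side",S(q),(x/1e3,y/1e3,.064)) for q,(x,y) in zip(sb,b)]+[("top",T(q),(x/1e3,y/1e3,.064)) for q,(x,y) in zip(tb,b)]
obs+=[("side",S((427,298)),(.008,.045,0)),("side",S((458,304)),(-.008,.045,0))]
q,r=fit(obs,[.5,.1,0.01,0]); print("blk",q.round(4),np.degrees(q[3]));print(r.round(1).tolist())
c,s=np.cos(p[3]),np.sin(p[3]); print("blk in mat",np.array([[c,s],[-s,c]])@(q[:2]-p[:2]))
E
```

```text
mat [ 0.5435  0.1355 -0.0024 -0.1494] -8.557889553367987
[[-0.8, -0.3], [-0.4, -0.9], [1.1, -0.2], [1.6, 1.3], [-0.2, -0.9], [0.9, -1.2], [0.6, 0.3], [0.2, -0.4], [-1.1, 1.6], [0.7, -0.6], [0.8, 1.2], [0.5, 0.1], [0.1, -0.4]]
blk [ 0.4767  0.1139  0.0104 -0.1959] -11.225995806810849
[[0.5, 0.4], [-0.3, -0.0], [0.3, -0.3], [0.0, 0.1], [0.3, -0.4], [-0.1, -0.1], [-0.7, 0.1], [0.5, -0.3], [0.2, -0.4], [-0.2, 0.3]]
blk in mat [-0.06285713 -0.03131517]
```

```bash
cat >> h.py <<'E'
M=np.array([.5435,.1355]);th=-.1494
Rm=np.array([[np.cos(th),-np.sin(th)],[np.sin(th),np.cos(th)]])
def tomat(p): return Rm.T@(np.array(p)[:2]-M)
def toworld(l): return M+Rm@np.array(l)
E
python3 - <<'E'
from h import *
# hand-read top-view pixels on the top rims
for n,u,v,z in [("bowl",322,188,.086),("punch",277.8,231.5,.073),("tin",203.3,219.8,.044),("funnel",170,211,.078)]:
    w=ray("top",u,v,z); print(n,w[:2].round(3),(tomat(w)*1000).round())
for n,l in [("behind tip",(-.063-.03,-.031)),("corner tgt",(.048,.045))]: print(n,toworld(l).round(4))
print(Rm.round(4).tolist())
E
```

```text
bowl [ 0.559 -0.1  ] [  50. -231.]
punch [0.434 0.034] [ -93. -116.]
tin [0.478 0.262] [-83. 115.]
funnel [0.503 0.353] [-72. 209.]
behind tip [0.4469 0.1187]
corner tgt [0.5977 0.1729]
[[0.9889, 0.1488], [-0.1488, 0.9889]]
```

Call:
apply_moves(
  steps=[
    {"x": 35, "y": 30, "spin": -0.05},
    {"x": 35, "y": 35, "spin": -0.05},
    {"x": 35, "y": 35, "spin": -0.05},
    {"x": 35, "y": 35, "spin": -0.05},
    {"x": 20, "y": 45, "spin": -0.05},
    {"x": 10, "y": 48, "spin": -0.05},
    {"x": 10, "y": 48, "spin": -0.05},
    {"x": 10, "y": 48, "spin": -0.05},
    {"x": 10, "y": 48, "spin": -0.05},
    {"x": 5, "y": 48, "spin": -0.05},
    {"y": 48},
    {"y": 48},
  ],
  grip=45,
)

```text
invalid input at $.steps[0]: expected keys x, y, z, spin
```

Call:
apply_moves(
  steps=[
    {"x": 35, "y": 30, "z": 0, "spin": -0.05},
    {"x": 35, "y": 35, "z": 0, "spin": -0.05},
    {"x": 35, "y": 35, "z": 0, "spin": -0.05},
    {"x": 35, "y": 35, "z": 0, "spin": -0.05},
    {"x": 20, "y": 45, "z": 0, "spin": -0.05},
    {"x": 10, "y": 48, "z": 0, "spin": -0.05},
    {"x": 10, "y": 48, "z": 0, "spin": -0.05},
    {"x": 10, "y": 48, "z": 0, "spin": -0.05},
    {"x": 10, "y": 48, "z": 0, "spin": -0.05},
    {"x": 5, "y": 48, "z": 0, "spin": -0.05},
    {"x": 0, "y": 48, "z": 0, "spin": 0},
    {"x": 0, "y": 48, "z": 0, "spin": 0},
  ],
  grip=45,
)

```text
time_s: 1.7
position: [0.4425, -0.0588, 0.2328]
tcp_rot: [[-0.154, 0.007, 0.988], [-0.988, -0.014, -0.154], [0.013, -1.0, 0.009]]
force: [1.0, 0.2, 0.5]
opening: 0.516
```

Call:
apply_moves(
  steps=[
    {"x": 2, "y": 45, "z": 0, "spin": 0},
    {"x": 2, "y": 45, "z": 0, "spin": 0},
    {"x": 0, "y": 45, "z": 0, "spin": 0},
    {"x": 0, "y": 30, "z": 0, "spin": 0},
    {"x": 0, "y": 0, "z": 0, "spin": 0},
    {"x": 0, "y": 0, "z": 0, "spin": 0},
  ],
)

```text
time_s: 2.3
position: [0.4455, 0.1184, 0.2348]
tcp_rot: [[-0.145, 0.013, 0.989], [-0.989, -0.013, -0.145], [0.011, -1.0, 0.014]]
force: [0.1, -0.3, 1.0]
opening: 0.514
```

```bash
cat > st.py <<'E'
from h import *
s=read_state(); R=s["tcp_rot"]; print(s["time_s"],s["position"].round(4),"mat",(tomat(s["position"])*1e3).round(1),"jaw err vs mat y deg",round((np.degrees(np.arctan2(R[1,0],R[0,0]))+98.56),2),s["force"].round(2),s["opening"].round(3))
E
python3 st.py
```

```text
Traceback (most recent call last):
  File "st.py", line 2, in <module>
    s=read_state(); R=s["tcp_rot"]; print(s["time_s"],s["position"].round(4),"mat",(tomat(s["position"])*1e3).round(1),"jaw err vs mat y deg",round((np.degrees(np.arctan2(R[1,0],R[0,0]))+98.56),2),s["force"].round(2),s["opening"].round(3))
                                                                                                                                                                                                                         ^^^^^^^^^^^^^^^^^^
AttributeError: 'float' object has no attribute 'round'
```

Call:
apply_moves(
  steps=[
    {"x": -2, "y": 0, "z": -40, "spin": 0},
    {"x": 0, "y": 0, "z": -40, "spin": 0},
    {"x": 0, "y": 0, "z": -40, "spin": 0},
    {"x": 0, "y": 0, "z": -25, "spin": 0},
    {"x": 0, "y": 0, "z": -8, "spin": 0},
    {"x": 0, "y": 0, "z": 0, "spin": 0},
    {"x": 0, "y": 0, "z": 0, "spin": 0},
  ],
)

```text
time_s: 3.0
position: [0.4497, 0.1107, 0.0807]
tcp_rot: [[-0.155, 0.026, 0.988], [-0.988, -0.015, -0.155], [0.011, -1.0, 0.028]]
force: [1.5, 0.0, -0.0]
opening: 0.516
```

```bash
sed -i 's/,s\["opening"\].round(3)/,s["opening"]/' st.py; python3 st.py; python3 - <<'E'
from h import *
im=imaging.capture("side")[:,:,::-1][200:365,200:420]; cv2.imwrite("pics/s1.png",cv2.resize(im,None,fx=3.6,fy=3.6,interpolation=cv2.INTER_CUBIC))
E
```

```text
3.0 [0.4497 0.1107 0.0807] mat [-89.1 -38.5] jaw err vs mat y deg -0.36 [ 1.48  0.04 -0.03] 0.5163598587261684
```

View pics/s1.png

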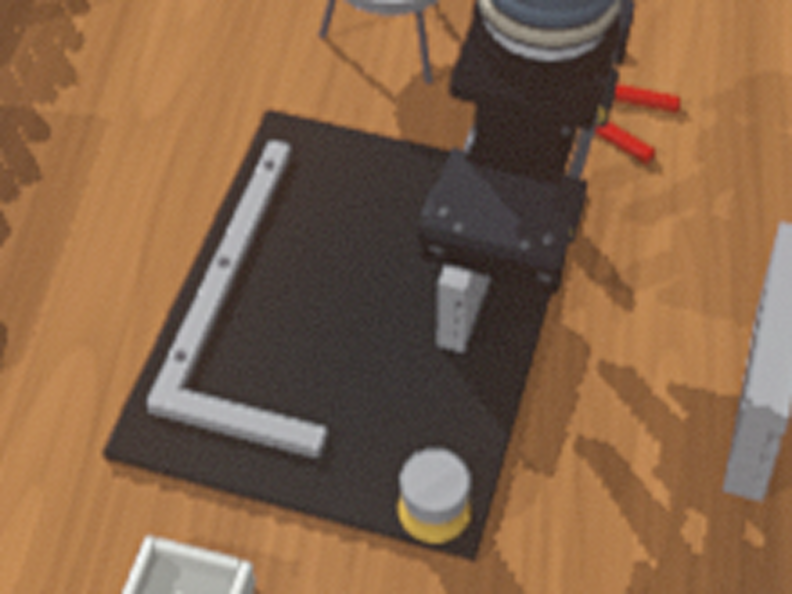

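The gripper stands just behind the block (block end at about (455,310) in this zoom), and the block is untouched. I'll lower a little, recentre, then creep forward.

Call:
apply_moves(
  steps=[
    {"x": -2, "y": 4, "z": -5, "spin": 0},
    {"x": -2, "y": 3, "z": -3, "spin": 0},
    {"x": 0, "y": 0, "z": 0, "spin": 0},
  ],
)

```text
time_s: 3.35
position: [0.4479, 0.1182, 0.0754]
tcp_rot: [[-0.155, 0.034, 0.987], [-0.988, -0.015, -0.155], [0.009, -0.999, 0.036]]
force: [-0.8, -0.3, -0.0]
opening: 0.518
```

```bash
python3 st.py; python3 - <<'E'
from h import *
im=imaging.capture("top")[:,:,::-1][150:270,180:310]; cv2.imwrite("pics/t1.png",cv2.resize(im,None,fx=5,fy=5,interpolation=cv2.INTER_CUBIC))
E
```

```text
3.35 [0.4479 0.1182 0.0754] mat [-91.9 -31.4] jaw err vs mat y deg -0.38 [-0.84 -0.27 -0.04] 0.5181169240819363
```

View pics/t1.png

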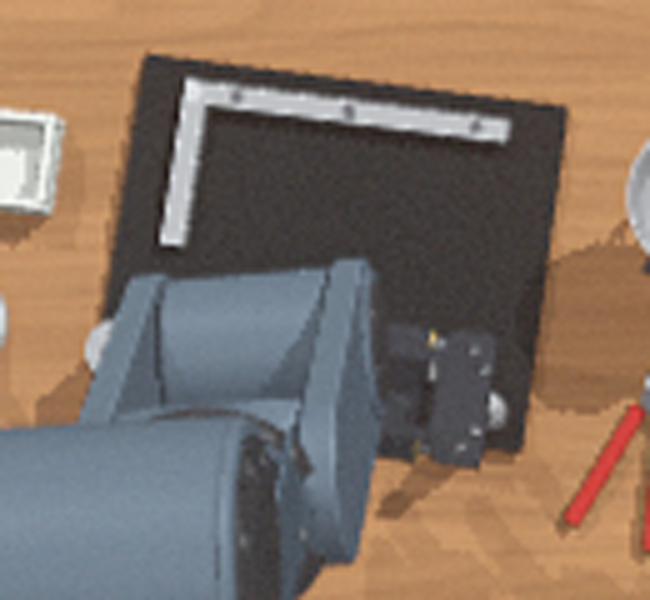

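The block is hidden by the arm in this top view. The mat and strips haven't moved. Now the tipping push in +mat x.

Call:
apply_moves(
  steps=[
    {"x": 6, "y": -1, "z": 0, "spin": 0},
    {"x": 6, "y": -1, "z": 0, "spin": 0},
    {"x": 6, "y": -1, "z": 0, "spin": 0},
  ],
)

```text
time_s: 3.7
position: [0.4664, 0.1155, 0.076]
tcp_rot: [[-0.154, 0.034, 0.988], [-0.988, -0.015, -0.154], [0.009, -0.999, 0.036]]
force: [-0.2, -1.3, 0.9]
opening: 0.522
```

```bash
python3 st.py; python3 - <<'E'
from h import *
im=imaging.capture("side")[:,:,::-1][225:365,220:380]; cv2.imwrite("pics/s2.png",cv2.resize(im,None,fx=4.2,fy=4.2,interpolation=cv2.INTER_CUBIC))
E
```

```text
3.7 [0.4664 0.1155 0.076 ] mat [-73.3 -31.3] jaw err vs mat y deg -0.3 [-0.24 -1.27  0.86] 0.5218503543872546
```

View pics/s2.png

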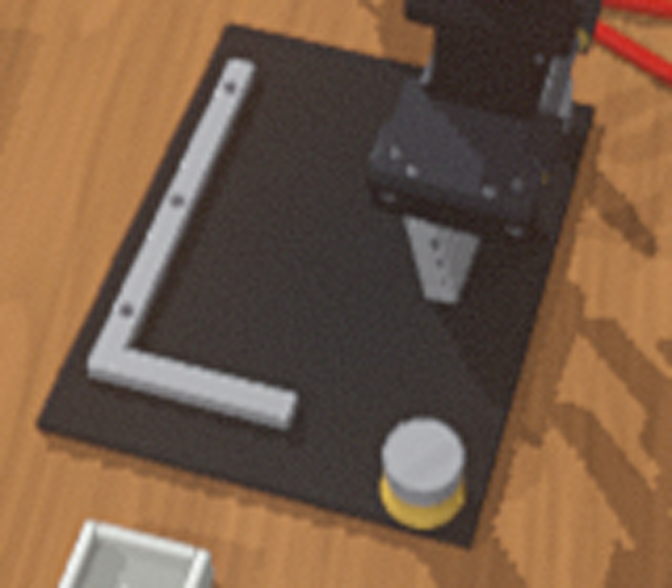

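The block's end face (about (435,260)) now leans toward the back strip, and the force is tiny. I'll continue.

Call:
apply_moves(
  steps=[
    {"x": 6, "y": -1, "z": 0, "spin": 0},
    {"x": 6, "y": -1, "z": 0, "spin": 0},
    {"x": 5, "y": -1, "z": 0, "spin": 0},
    {"x": 0, "y": 0, "z": 0, "spin": 0},
    {"x": 0, "y": 0, "z": 0, "spin": 0},
  ],
)

```text
time_s: 4.25
position: [0.4888, 0.1115, 0.0761]
tcp_rot: [[-0.155, 0.039, 0.987], [-0.988, -0.015, -0.155], [0.009, -0.999, 0.041]]
force: [0.1, -0.5, -0.2]
opening: 0.515
```

```bash
python3 st.py; python3 - <<'E'
from h import *
im=imaging.capture("side")[:,:,::-1][225:365,220:380]; cv2.imwrite("pics/s3.png",cv2.resize(im,None,fx=4.2,fy=4.2,interpolation=cv2.INTER_CUBIC))
E
```

```text
4.25 [0.4888 0.1115 0.0761] mat [-50.5 -31.8] jaw err vs mat y deg -0.36 [ 0.08 -0.5  -0.23] 0.5150425663237905
```

View pics/s3.png

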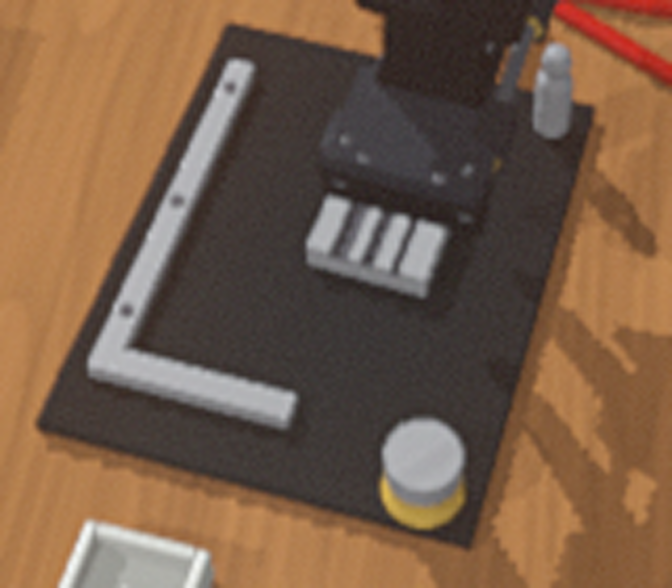

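The block lies flat with its grooves up: left end from (308,250) to (432,290) in the zoom. Punch and tin are where they were. Next I measure its pose, retreat and lower.

```bash
python3 - <<'E'
from fit import *
for n,p,z in [("farleft top",(308,249),.026),("nearleft top",(428,280),.026),("near left bottom",(428,297),.01),("nearright-ish top",(448,230),.026)]:
    uv=S(p); w=ray("side",*uv,z); print(n,(tomat(w)*1e3).round(1))
E
```

```text
farleft top [11.3 12.8]
nearleft top [-52.9  13.6]
near left bottom [-52.9  13.2]
nearright-ish top [-54.5 -18.6]
```

Call:
apply_moves(
  steps=[
    {"x": -16, "y": 2, "z": 0, "spin": 0},
    {"x": -14, "y": 2, "z": 0, "spin": 0},
    {"x": 0, "y": 2, "z": -25, "spin": 0},
    {"x": -2, "y": 2, "z": -20, "spin": 0},
    {"x": 0, "y": 0, "z": 0, "spin": 0},
  ],
)

```text
time_s: 4.8
position: [0.4541, 0.1201, 0.0312]
tcp_rot: [[-0.155, 0.04, 0.987], [-0.988, -0.015, -0.154], [0.008, -0.999, 0.042]]
force: [-0.3, 0.8, 0.4]
opening: 0.516
```

```bash
python3 st.py
```

```text
4.8 [0.4541 0.1201 0.0312] mat [-86.2 -28.5] jaw err vs mat y deg -0.34 [-0.33  0.78  0.38] 0.5155531499689905
```

Call:
apply_moves(
  steps=[
    {"x": 6, "y": -3, "z": -6, "spin": 0},
    {"x": 6, "y": -2, "z": -4, "spin": 0},
    {"x": 6, "y": -1, "z": 0, "spin": 0},
    {"x": 6, "y": -1, "z": 0, "spin": 0},
    {"x": 6, "y": -1, "z": 0, "spin": 0},
    {"x": 6, "y": -1, "z": 0, "spin": 0},
    {"x": 6, "y": -1, "z": 0, "spin": 0},
  ],
)

```text
time_s: 5.5
position: [0.4882, 0.1099, 0.0218]
tcp_rot: [[-0.155, 0.018, 0.988], [-0.988, -0.014, -0.155], [0.011, -1.0, 0.02]]
force: [-5.6, 1.1, 2.4]
opening: 0.517
```

```bash
python3 st.py
```

```text
5.5 [0.4882 0.1099 0.0218] mat [-50.9 -33.6] jaw err vs mat y deg -0.35 [-5.58  1.14  2.36] 0.5169717032438043
```

Call:
apply_moves(
  steps=[
    {"x": 7, "y": -1, "z": 0, "spin": 0},
    {"x": 7, "y": -1, "z": 0, "spin": 0},
    {"x": 7, "y": -1, "z": 0, "spin": 0},
    {"x": 7, "y": -1, "z": 0, "spin": 0},
    {"x": 7, "y": -1, "z": 0, "spin": 0},
    {"x": 7, "y": -1, "z": 0, "spin": 0},
  ],
)

```text
time_s: 6.1
position: [0.5241, 0.104, 0.022]
tcp_rot: [[-0.155, -0.001, 0.988], [-0.988, -0.014, -0.155], [0.014, -1.0, 0.002]]
force: [-4.5, 0.6, -0.3]
opening: 0.518
```

```bash
python3 st.py; python3 - <<'E'
from h import *
im=imaging.capture("side")[:,:,::-1][225:365,220:380]; cv2.imwrite("pics/s4.png",cv2.resize(im,None,fx=4.2,fy=4.2,interpolation=cv2.INTER_CUBIC))
E
```

```text
6.1 [0.5241 0.104  0.022 ] mat [-14.5 -34. ] jaw err vs mat y deg -0.34 [-4.5   0.56 -0.26] 0.5184545886918888
```

View pics/s4.png

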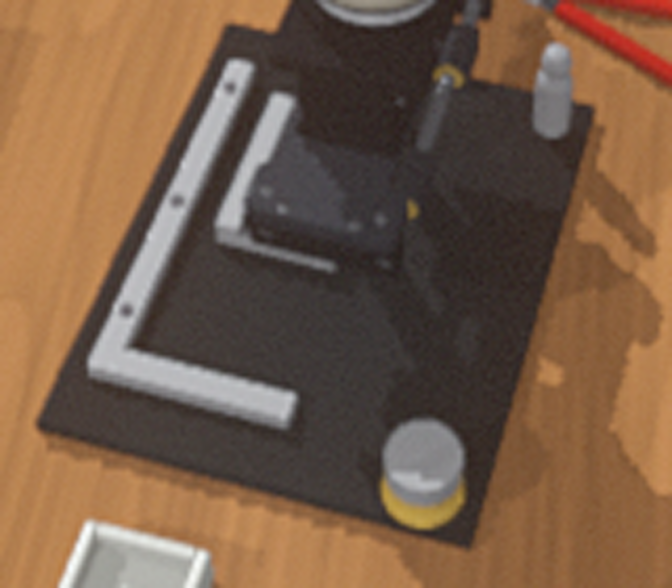

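The block is parallel to the back strip and about 20 mm short of it; its far-left corner is at (220,235). I'll continue in small steps.

Call:
apply_moves(
  steps=[
    {"x": 6, "y": -1, "z": 0, "spin": 0},
    {"x": 6, "y": -1, "z": 0, "spin": 0},
    {"x": 5, "y": -1, "z": 0, "spin": 0},
    {"x": 4, "y": -1, "z": 0, "spin": 0},
  ],
)

```text
time_s: 6.55
position: [0.5405, 0.1006, 0.0224]
tcp_rot: [[-0.155, -0.015, 0.988], [-0.988, -0.013, -0.155], [0.015, -1.0, -0.013]]
force: [-4.2, 0.7, 0.6]
opening: 0.519
```

```bash
python3 st.py
```

```text
6.55 [0.5405 0.1006 0.0224] mat [  2.2 -34.9] jaw err vs mat y deg -0.34 [-4.15  0.72  0.64] 0.518769459025601
```

Call:
apply_moves(
  steps=[
    {"x": 4, "y": -1, "z": 0, "spin": 0},
    {"x": 4, "y": -1, "z": 0, "spin": 0},
  ],
)

```text
time_s: 6.75
position: [0.5428, 0.0999, 0.0224]
tcp_rot: [[-0.155, -0.029, 0.988], [-0.988, -0.011, -0.155], [0.015, -1.0, -0.027]]
force: [-12.8, 5.9, 10.3]
opening: 0.516
```

```bash
python3 st.py; python3 - <<'E'
from h import *
im=imaging.capture("side")[:,:,::-1][225:365,220:380]; cv2.imwrite("pics/s5.png",cv2.resize(im,None,fx=4.2,fy=4.2,interpolation=cv2.INTER_CUBIC))
E
```

```text
6.75 [0.5428 0.0999 0.0224] mat [  4.6 -35.3] jaw err vs mat y deg -0.35 [-12.83   5.87  10.28] 0.515555929660825
```

View pics/s5.png

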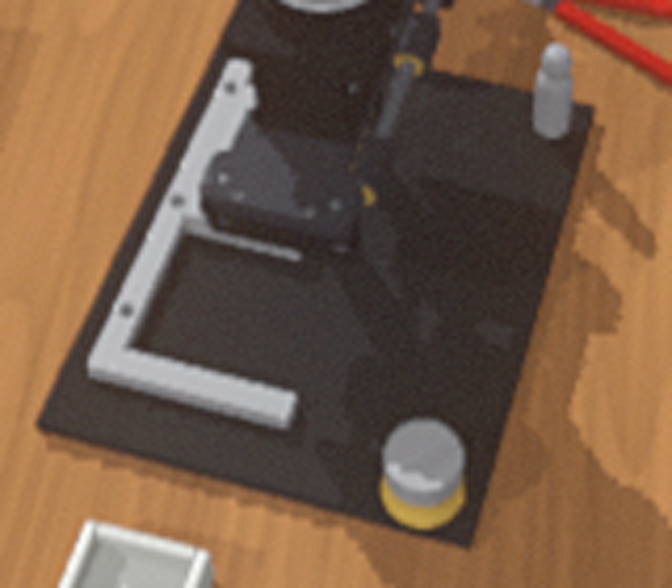

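The block touches the back strip (the force jumped to 13 N). Next I back off, rise, spin 90° and go to the block's right end.

Call:
apply_moves(
  steps=[
    {"x": -8, "y": 1, "z": 0, "spin": 0},
    {"x": -8, "y": 1, "z": 5, "spin": 0},
    {"x": 0, "y": 0, "z": 40, "spin": 0},
    {"x": 0, "y": 0, "z": 40, "spin": 0.15},
    {"x": 0, "y": -10, "z": 20, "spin": 0.15},
    {"x": 10, "y": -20, "z": 0, "spin": 0.15},
    {"x": 10, "y": -20, "z": 0, "spin": 0.15},
    {"x": 10, "y": -20, "z": 0, "spin": 0.15},
    {"x": 10, "y": -5, "z": 0, "spin": 0.15},
    {"x": 10, "y": 0, "z": 0, "spin": 0.15},
    {"x": 0, "y": 0, "z": 0, "spin": 0.15},
    {"x": 0, "y": 0, "z": 0, "spin": 0.15},
  ],
  grip=20,
)

```text
time_s: 8.0
position: [0.6019, 0.0187, 0.1427]
tcp_rot: [[0.93, 0.054, 0.363], [-0.364, -0.005, 0.931], [0.052, -0.999, 0.016]]
force: [-0.2, -0.0, 0.0]
opening: 0.23
```

```bash
python3 st.py; python3 - <<'E'
from h import *
im=imaging.capture("side")[:,:,::-1][225:365,220:380]; cv2.imwrite("pics/s6.png",cv2.resize(im,None,fx=4.2,fy=4.2,interpolation=cv2.INTER_CUBIC))
E
```

```text
8.0 [0.6019 0.0187 0.1427] mat [  75.2 -106.8] jaw err vs mat y deg 77.2 [-0.22 -0.03  0.01] 0.23042099941280428
```

View pics/s6.png

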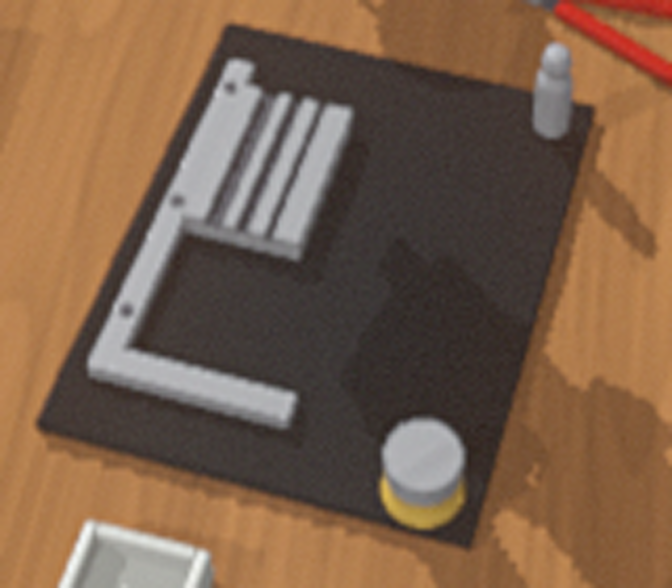

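```bash
python3 - <<'E'
from fit import *
for n,p,z in [("near right top",(353,108),.026),("near left top",(302,246),.026),("near left bot",(302,259),.01)]:
    w=ray("side",*S(p),z); print(n,(tomat(w)*1e3).round(1))
E
```

```text
near right top [ 16.7 -81.5]
near left top [14.9 11.9]
near left bot [16.4  9.3]
```

Call:
apply_moves(
  steps=[
    {"x": -16, "y": 2, "z": 0, "spin": 0.11},
    {"x": -15, "y": 2, "z": 0, "spin": 0.11},
    {"x": 0, "y": 0, "z": -30, "spin": 0},
    {"x": 0, "y": 0, "z": -30, "spin": 0},
    {"x": 0, "y": 0, "z": 0, "spin": 0},
  ],
)

```text
time_s: 8.55
position: [0.5792, 0.0195, 0.0873]
tcp_rot: [[0.985, 0.08, 0.152], [-0.152, 0.003, 0.988], [0.079, -0.997, 0.015]]
force: [-0.9, 0.4, 1.2]
opening: 0.23
```

```bash
python3 st.py
```

```text
8.55 [0.5792 0.0195 0.0873] mat [  52.6 -109.4] jaw err vs mat y deg 89.78 [-0.85  0.44  1.16] 0.23034398724636723
```

Call:
apply_moves(
  steps=[
    {"x": -8, "y": 1, "z": -35, "spin": 0},
    {"x": -2, "y": 0, "z": -20, "spin": 0},
    {"x": 0, "y": 0, "z": 0, "spin": 0},
  ],
)

```text
time_s: 8.85
position: [0.5753, 0.0192, 0.0355]
tcp_rot: [[0.983, 0.094, 0.157], [-0.157, -0.0, 0.988], [0.093, -0.996, 0.015]]
force: [-0.9, 0.9, 0.3]
opening: 0.233
```

```bash
python3 st.py
```

```text
8.85 [0.5753 0.0192 0.0355] mat [  48.7 -110.2] jaw err vs mat y deg 89.46 [-0.91  0.86  0.34] 0.23298226565324204
```

Call:
apply_moves(
  steps=[
    {"x": -4, "y": 4, "z": -7, "spin": 0},
    {"x": -2, "y": 5, "z": -4, "spin": 0},
    {"x": 1, "y": 6, "z": 0, "spin": 0},
    {"x": 1, "y": 6, "z": 0, "spin": 0},
    {"x": 1, "y": 6, "z": 0, "spin": 0},
  ],
)

```text
time_s: 9.35
position: [0.5754, 0.0466, 0.0287]
tcp_rot: [[0.982, 0.102, 0.158], [-0.158, -0.003, 0.987], [0.101, -0.995, 0.013]]
force: [-1.1, -2.5, -1.4]
opening: 0.23
```

```bash
python3 st.py
```

```text
9.35 [0.5754 0.0466 0.0287] mat [ 44.8 -83.2] jaw err vs mat y deg 89.4 [-1.13 -2.52 -1.4 ] 0.23003456825314625
```

Call:
apply_moves(
  steps=[
    {"x": 0, "y": -4, "z": -3, "spin": 0},
    {"x": 0, "y": 0, "z": -3, "spin": 0},
    {"x": 1, "y": 6, "z": 0, "spin": 0},
    {"x": 1, "y": 7, "z": 0, "spin": 0},
    {"x": 1, "y": 7, "z": 0, "spin": 0},
  ],
)

```text
time_s: 9.85
position: [0.5804, 0.0626, 0.0233]
tcp_rot: [[0.982, 0.105, 0.158], [-0.158, -0.005, 0.987], [0.105, -0.994, 0.012]]
force: [-1.3, -5.0, 1.0]
opening: 0.23
```

```bash
python3 st.py; python3 - <<'E'
from h import *
im=imaging.capture("side")[:,:,::-1][225:365,220:380]; cv2.imwrite("pics/s7.png",cv2.resize(im,None,fx=4.2,fy=4.2,interpolation=cv2.INTER_CUBIC))
E
```

```text
9.85 [0.5804 0.0626 0.0233] mat [ 47.3 -66.6] jaw err vs mat y deg 89.41 [-1.28 -5.    0.98] 0.2297179114291256
```

View pics/s7.png

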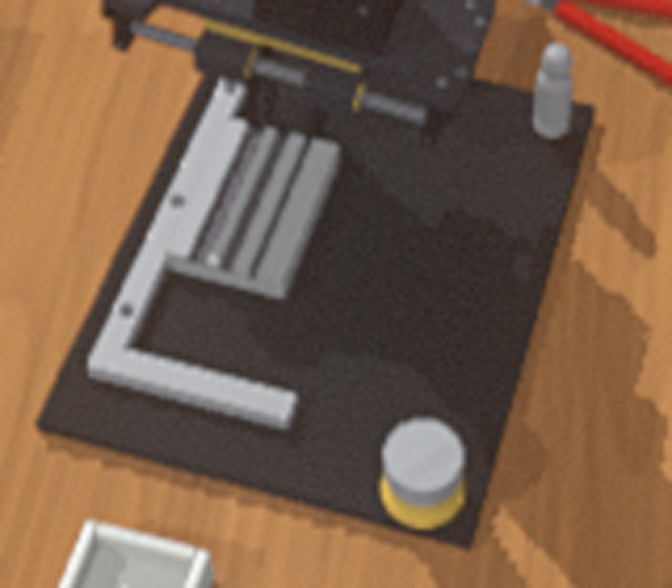

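It slides along the strip and stays square (left end from (170,260) to (285,295)). I'll keep pushing.

Call:
apply_moves(
  steps=[
    {"x": 0, "y": 7, "z": 0, "spin": 0},
    {"x": 1, "y": 7, "z": 0, "spin": 0},
    {"x": 0, "y": 7, "z": 0, "spin": 0},
    {"x": 1, "y": 7, "z": 0, "spin": 0},
    {"x": 0, "y": 7, "z": 0, "spin": 0},
    {"x": 1, "y": 7, "z": 0, "spin": 0},
  ],
)

```text
time_s: 10.5
position: [0.584, 0.1081, 0.0233]
tcp_rot: [[0.982, 0.106, 0.157], [-0.158, -0.005, 0.987], [0.105, -0.994, 0.012]]
force: [-0.8, -5.0, 0.2]
opening: 0.228
```

```bash
python3 st.py; python3 - <<'E'
from h import *
im=imaging.capture("side")[:,:,::-1][225:365,220:380]; cv2.imwrite("pics/s8.png",cv2.resize(im,None,fx=4.2,fy=4.2,interpolation=cv2.INTER_CUBIC))
E
```

```text
10.5 [0.584  0.1081 0.0233] mat [ 44.1 -21. ] jaw err vs mat y deg 89.43 [-0.77 -4.98  0.25] 0.2281422833021095
```

View pics/s8.png

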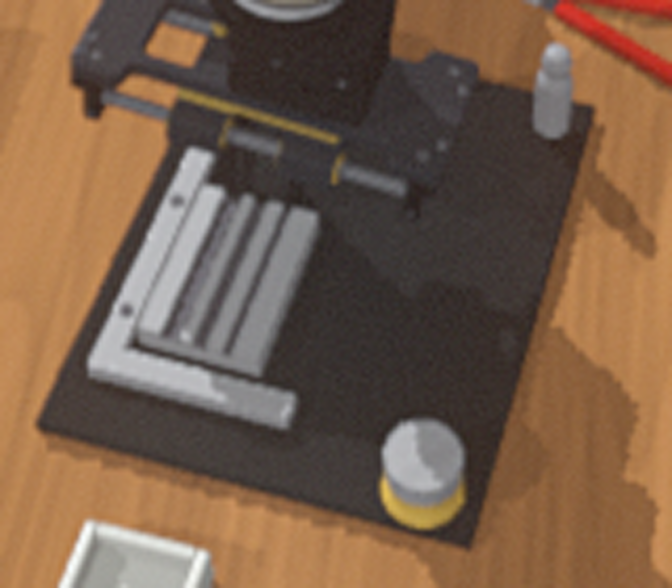

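It's about 11 mm short of the left strip, with maybe a tiny gap at the back strip. I'll finish slowly.

Call:
apply_moves(
  steps=[
    {"x": 1, "y": 5, "z": 0, "spin": 0},
    {"x": 1, "y": 4, "z": 0, "spin": 0},
    {"x": 1, "y": 4, "z": 0, "spin": 0},
  ],
)

```text
time_s: 10.85
position: [0.5857, 0.1183, 0.0234]
tcp_rot: [[0.984, 0.102, 0.149], [-0.149, -0.013, 0.989], [0.103, -0.995, 0.002]]
force: [-3.4, -29.4, 4.4]
opening: 0.229
```

```bash
python3 st.py
```

```text
10.85 [0.5857 0.1183 0.0234] mat [ 44.3 -10.7] jaw err vs mat y deg 89.97 [ -3.39 -29.38   4.37] 0.2291409874279893
```

Call:
apply_moves(
  steps=[
    {"x": 0, "y": -8, "z": 0, "spin": 0},
    {"x": 0, "y": -8, "z": 5, "spin": 0},
    {"x": -5, "y": 0, "z": 40, "spin": 0},
    {"x": -20, "y": -15, "z": 20, "spin": 0},
    {"x": -25, "y": -15, "z": 0, "spin": 0},
    {"x": 0, "y": 0, "z": 0, "spin": 0},
  ],
)

```text
time_s: 11.45
position: [0.5362, 0.0732, 0.0911]
tcp_rot: [[0.983, 0.106, 0.152], [-0.152, -0.009, 0.988], [0.106, -0.994, 0.008]]
force: [-0.8, 0.6, 0.2]
opening: 0.23
```

```bash
python3 st.py; python3 - <<'E'
from h import *
im=imaging.capture("side")[:,:,::-1][225:365,220:380]; cv2.imwrite("pics/s9.png",cv2.resize(im,None,fx=4.2,fy=4.2,interpolation=cv2.INTER_CUBIC))
im=imaging.capture("top")[:,:,::-1][150:250,185:305]; cv2.imwrite("pics/t9.png",cv2.resize(im,None,fx=6,fy=6,interpolation=cv2.INTER_CUBIC))
E
```

```text
11.45 [0.5362 0.0732 0.0911] mat [  2.1 -62.7] jaw err vs mat y deg 89.78 [-0.85  0.6   0.25] 0.22966283312543329
```

View pics/s9.png

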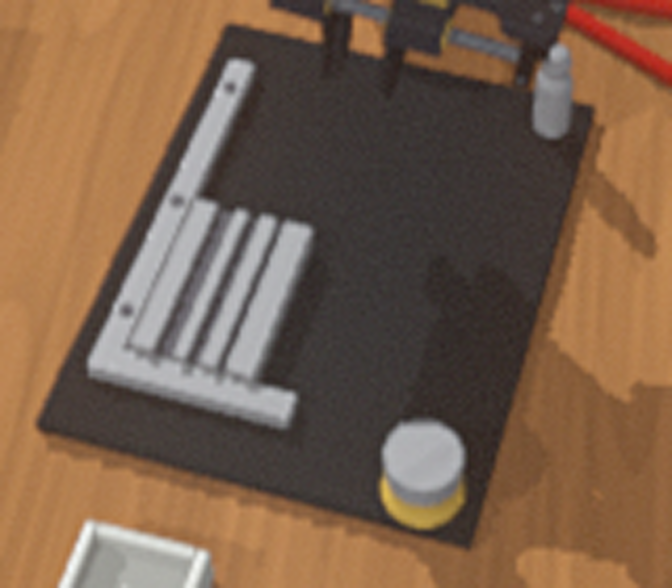

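View pics/t9.png

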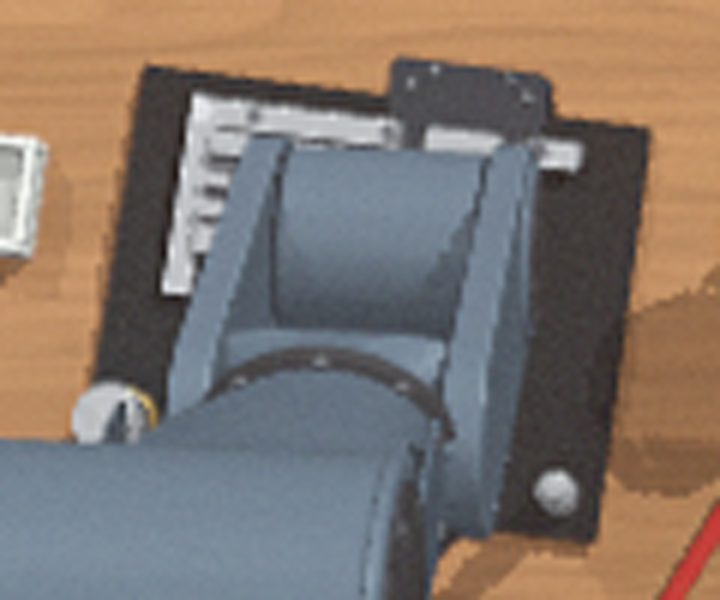

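```bash
python3 - <<'E'
from fit import *
for n,p,z in [("near right top",(313,229),.026),("near left top",(258,383),.026),("far right top",(197,198),.026),("far left top",(132,348),.026),("strip inner corner top?",(130,346),.02),("strip left end inner",(297,392),.02),("back strip right inner",(253,70),.02)]:
    w=ray("side",*S(p),z); print(n,(tomat(w)*1e3).round(1))
# render predicted ideal and gap outlines
im=cv2.imread("pics/s9.png")
def px(l): return ((proj("side",np.r_[toworld(l[:2]),l[2]])[0]-[220,225]+.5)*4.2-.5).astype(int)
for gx in (0,.004):
  q=np.array([px(((80-dx)/1e3-gx,(90-dy)/1e3,.026)) for dx,dy in((0,0),(64,0),(64,90),(0,90))])
  cv2.polylines(im,[q],True,(0,0,255) if gx==0 else (0,255,0),1)
cv2.imwrite("pics/o9.png",im)
E
```

```text
near right top [12.7  0.3]
near left top [10.2 92.9]
far right top [77.3 -1.3]
far left top [76.  91.8]
strip inner corner top? [79.3 87.8]
strip left end inner [-8.1 89. ]
back strip right inner [ 80.2 -96.2]
```

View pics/o9.png

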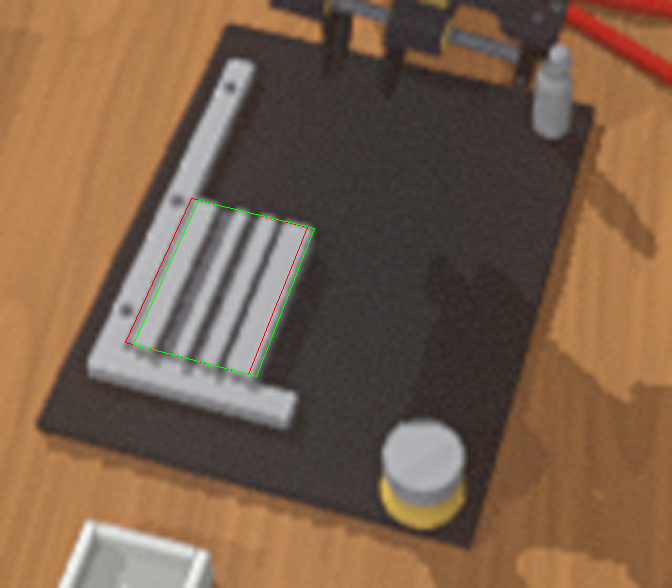

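The block matches the 4 mm-gap outline at the back strip, so it needs a gentle nudge in +mat x. I'll use the finger back at the middle of its near side.

Call:
apply_moves(
  steps=[
    {"x": -10, "y": 30, "z": 0, "spin": 0},
    {"x": -10, "y": 35, "z": 0, "spin": 0},
    {"x": -5, "y": 35, "z": 0, "spin": 0},
    {"x": 0, "y": 12, "z": 0, "spin": 0},
    {"x": 0, "y": 0, "z": -20, "spin": 0},
    {"x": 0, "y": 0, "z": 0, "spin": 0},
  ],
)

```text
time_s: 12.15
position: [0.5244, 0.1945, 0.0718]
tcp_rot: [[0.98, 0.126, 0.152], [-0.153, -0.004, 0.988], [0.125, -0.992, 0.016]]
force: [-0.6, -0.3, 0.0]
opening: 0.229
```

```bash
python3 st.py
```

```text
12.15 [0.5244 0.1945 0.0718] mat [-27.7  55.5] jaw err vs mat y deg 89.68 [-0.64 -0.27  0.04] 0.2290192676445551
```

Call:
apply_moves(
  steps=[
    {"x": -4, "y": -5, "z": -25, "spin": 0},
    {"x": -2, "y": -5, "z": -17, "spin": 0},
    {"x": 0, "y": 0, "z": -4, "spin": 0},
    {"x": 0, "y": 0, "z": 0, "spin": 0},
  ],
)

```text
time_s: 12.55
position: [0.5237, 0.1869, 0.0261]
tcp_rot: [[0.979, 0.134, 0.152], [-0.153, -0.001, 0.988], [0.133, -0.991, 0.019]]
force: [-0.1, 0.7, -0.6]
opening: 0.227
```

```bash
python3 st.py
```

```text
12.55 [0.5237 0.1869 0.0261] mat [-27.3  47.8] jaw err vs mat y deg 89.68 [-0.07  0.72 -0.64] 0.22690919618412886
```

Call:
apply_moves(
  steps=[
    {"x": 5, "y": -2, "z": -2, "spin": 0},
    {"x": 5, "y": -1, "z": 0, "spin": 0},
    {"x": 4, "y": -1, "z": 0, "spin": 0},
  ],
)

```text
time_s: 12.85
position: [0.5407, 0.1832, 0.0261]
tcp_rot: [[0.979, 0.138, 0.152], [-0.153, -0.0, 0.988], [0.137, -0.99, 0.021]]
force: [-0.5, 0.2, 0.1]
opening: 0.228
```

```bash
python3 st.py
```

```text
12.85 [0.5407 0.1832 0.0261] mat [-9.9 46.8] jaw err vs mat y deg 89.67 [-0.48  0.15  0.07] 0.2281614406771507
```

Call:
apply_moves(
  steps=[
    {"x": 3, "y": -1, "z": -1, "spin": 0},
  ],
)

```text
time_s: 12.95
position: [0.5436, 0.1822, 0.0257]
tcp_rot: [[0.979, 0.137, 0.152], [-0.154, -0.0, 0.988], [0.136, -0.991, 0.021]]
force: [-7.2, 3.1, 4.6]
opening: 0.231
```

Call:
apply_moves(
  steps=[
    {"x": 3, "y": 0, "z": -1, "spin": 0},
  ],
)

```text
time_s: 13.05
position: [0.5437, 0.1821, 0.0247]
tcp_rot: [[0.98, 0.13, 0.153], [-0.154, -0.001, 0.988], [0.129, -0.991, 0.019]]
force: [-8.1, 1.7, 5.7]
opening: 0.235
```

```bash
python3 st.py; python3 - <<'E'
from h import *
im=imaging.capture("side")[:,:,::-1][225:365,220:380]; cv2.imwrite("pics/s10.png",cv2.resize(im,None,fx=4.2,fy=4.2,interpolation=cv2.INTER_CUBIC))
E
```

```text
13.05 [0.5437 0.1821 0.0247] mat [-6.8 46.1] jaw err vs mat y deg 89.61 [-8.11  1.68  5.67] 0.23542421192109875
```

View pics/s10.png

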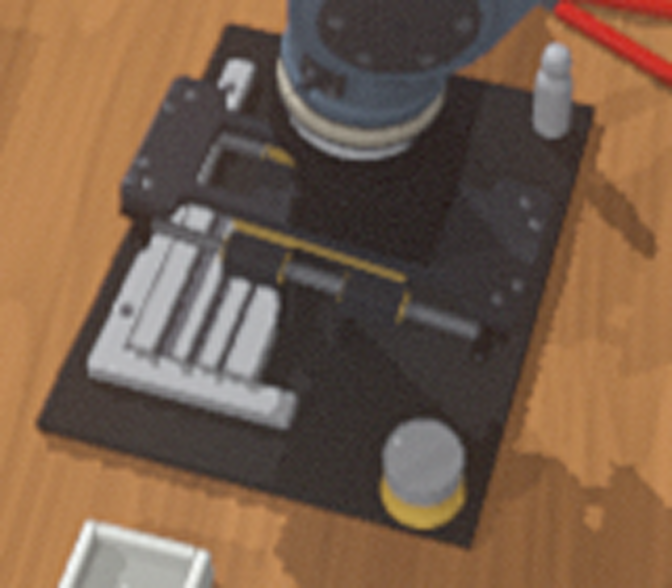

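Call:
apply_moves(
  steps=[
    {"x": 5, "y": -1, "z": 0, "spin": 0},
  ],
)

```text
time_s: 13.2
position: [0.5444, 0.1813, 0.0243]
tcp_rot: [[0.981, 0.122, 0.153], [-0.154, -0.001, 0.988], [0.12, -0.993, 0.018]]
force: [-6.5, 2.1, 5.8]
opening: 0.23
```

Call:
apply_moves(
  steps=[
    {"x": 5, "y": -1, "z": 0, "spin": 0},
  ],
)

```text
time_s: 13.3
position: [0.5452, 0.1806, 0.024]
tcp_rot: [[0.982, 0.113, 0.153], [-0.154, -0.001, 0.988], [0.112, -0.994, 0.016]]
force: [-6.4, 3.0, 5.0]
opening: 0.232
```

```bash
python3 st.py; python3 - <<'E'
from h import *
im=imaging.capture("side")[:,:,::-1][225:365,220:380]; cv2.imwrite("pics/s11.png",cv2.resize(im,None,fx=4.2,fy=4.2,interpolation=cv2.INTER_CUBIC))
E
```

```text
13.3 [0.5452 0.1806 0.024 ] mat [-5.  44.9] jaw err vs mat y deg 89.63 [-6.38  3.04  4.97] 0.23159847867778746
```

View pics/s11.png

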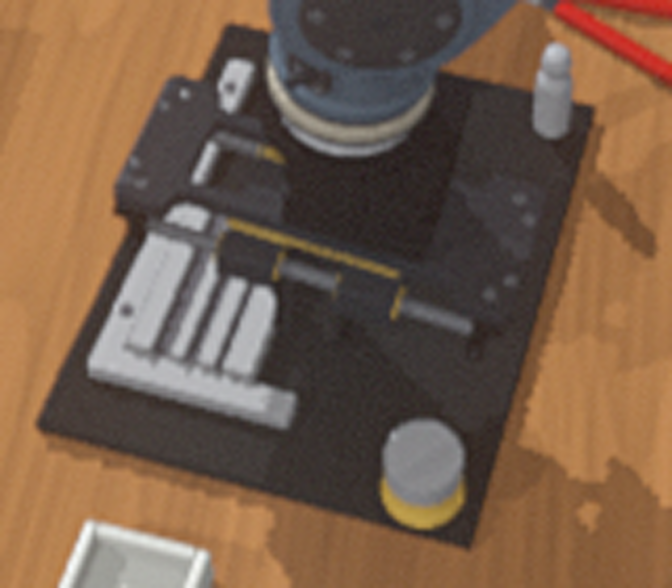

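Call:
apply_moves(
  steps=[
    {"x": 5, "y": -1, "z": 1, "spin": 0},
  ],
)

```text
time_s: 13.45
position: [0.5464, 0.1799, 0.0243]
tcp_rot: [[0.983, 0.104, 0.154], [-0.154, -0.002, 0.988], [0.103, -0.995, 0.014]]
force: [-6.5, 6.8, -2.7]
opening: 0.232
```

Call:
apply_moves(
  steps=[
    {"x": 5, "y": -1, "z": 1, "spin": 0},
  ],
)

```text
time_s: 13.55
position: [0.5464, 0.1798, 0.0244]
tcp_rot: [[0.984, 0.094, 0.154], [-0.155, -0.001, 0.988], [0.093, -0.996, 0.013]]
force: [-7.0, 6.7, 1.4]
opening: 0.228
```

Call:
apply_moves(
  steps=[
    {"x": 4, "y": 0, "z": 0, "spin": 0},
  ],
)

```text
time_s: 13.65
position: [0.5464, 0.1801, 0.024]
tcp_rot: [[0.984, 0.085, 0.154], [-0.154, -0.002, 0.988], [0.085, -0.996, 0.012]]
force: [-5.0, 0.4, 2.9]
opening: 0.232
```

Forward motion has stopped after about 3 mm of travel since contact. I'll retreat and check.

Call:
apply_moves(
  steps=[
    {"x": -8, "y": 1, "z": 0, "spin": 0},
    {"x": -10, "y": 1, "z": 5, "spin": 0},
    {"x": -20, "y": -10, "z": 40, "spin": 0},
    {"x": -10, "y": -35, "z": 30, "spin": 0},
    {"x": 0, "y": -45, "z": 10, "spin": 0},
    {"x": 0, "y": -45, "z": 0, "spin": 0},
    {"x": 0, "y": -45, "z": 0, "spin": 0},
    {"x": 0, "y": -45, "z": 0, "spin": 0},
    {"x": 0, "y": 0, "z": 0, "spin": 0},
  ],
)

```text
time_s: 14.55
position: [0.4961, -0.0497, 0.1149]
tcp_rot: [[0.984, 0.099, 0.148], [-0.148, -0.007, 0.989], [0.099, -0.995, 0.008]]
force: [-0.1, 0.1, 0.2]
opening: 0.229
```

```bash
python3 st.py; python3 - <<'E'
from fit import *
im=imaging.capture("side")[:,:,::-1]; cv2.imwrite("pics/side12.png",im)
im=cv2.resize(im[225:365,220:380],None,fx=4.2,fy=4.2,interpolation=cv2.INTER_CUBIC)
cv2.imwrite("pics/s12.png",im)
im=imaging.capture("top")[:,:,::-1]; cv2.imwrite("pics/top12.png",im)
cv2.imwrite("pics/t12.png",cv2.resize(im[150:250,185:305],None,fx=6,fy=6,interpolation=cv2.INTER_CUBIC))
E
```

```text
14.55 [ 0.4961 -0.0497  0.1149] mat [ -19.3 -190.2] jaw err vs mat y deg 90.03 [-0.11  0.09  0.16] 0.22863042890346622
```

View pics/s12.png

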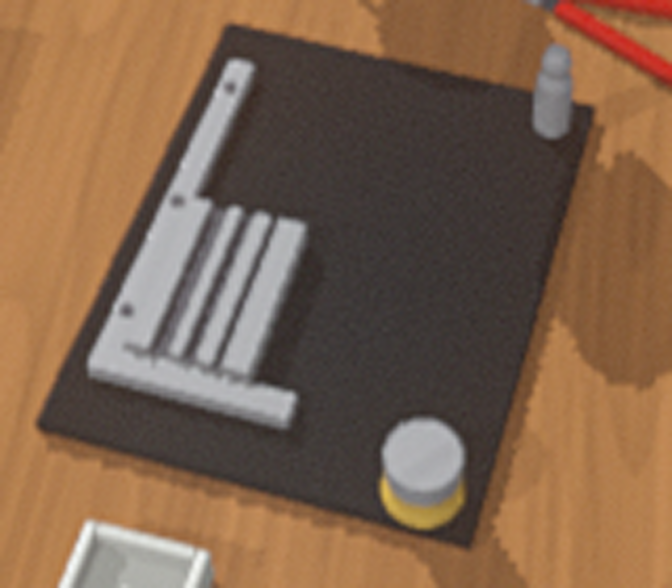

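View pics/t12.png

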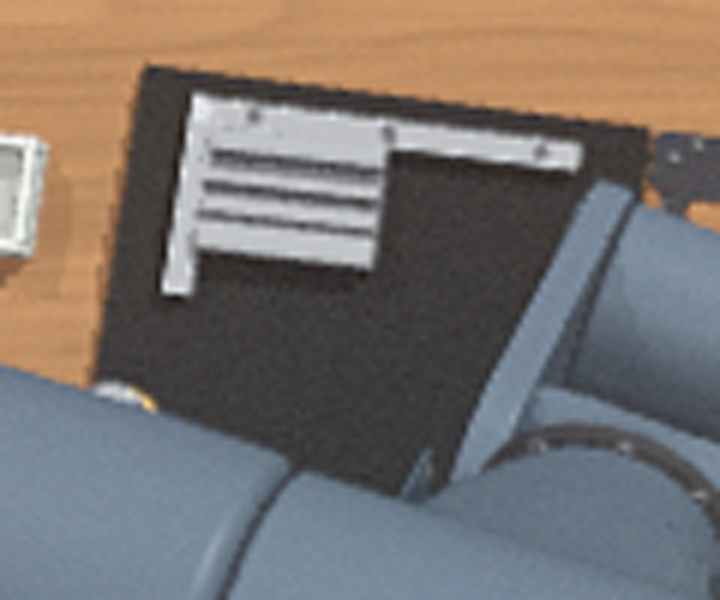

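```bash
python3 - <<'E'
from fit import *
b=[(32,45),(32,-45),(-32,-45),(-32,45)]
obs=[("side",S(q),(x/1e3,y/1e3,.026)) for q,(x,y) in [((306,225),b[2]),((250,378),b[3])]]
obs+=[("top",T(q),(x/1e3,y/1e3,.026)) for q,(x,y) in [((372,266),b[2]),((388,152),b[1]),((197,246),b[3])]]
p,r=fit(obs,[.6,.17,0,-.15]); print((tomat(p)*1e3).round(1),p[2].round(4),np.degrees(p[3]-th).round(2));print(r.round(1).tolist())
E
```

```text
[46.9 44.7] -0.0012 0.07
[[0.8, 0.8], [0.3, -0.4], [-0.2, -0.2], [0.0, -1.4], [0.1, -0.4]]
```

The two-view fit puts the centre at (46.9, 44.7) mm in the mat frame, 0.07° off square, which matches snug (48, 45). The arm is clear, so I'll hand it in.

```bash
python3 -c "
from rig import job
print(job.hand_in())"
```

```text
the job is handed in; nothing more can be done
None
```

The block is lying flat with its grooves up, snug and square in the corner of the two strips, and the job is handed in. I tipped it with a light push near its top, slid it to the back strip with both fingers, then along that strip to the left strip. A last nudge closed a gap of about 4 mm that had opened at the back strip.

**Final check:** a fit from both camera views put the block's centre at (46.9, 44.7) mm in the mat frame, against (48, 45) when snug. It was 0.07° off square, and no gap showed at the back strip. One corner in that fit was off by 1.4 px, which is around the 2 mm calibration error.

**Forces:** the highest force I read was about 30 N at the wrist, when the block met the left strip; the finger limit is 45 N. I only read it at the end of each move, so a brief higher peak could have gone unseen.

**Bystanders:** the arm was clear of everything at hand-in. The punch, tin and dish looked unmoved in the last pictures, but I did not measure the bystanders again. The funnel, bowl and hammer were outside the final pictures I looked at.

**Disagreements:**
- The tool drifted out of vertical by up to about 8° during the moves, and I had no way to correct that; it caused no trouble.
- Before the last nudge, the first finger contact put the block's near edge about 4 to 6 mm nearer the back strip than the picture did. I went by the picture, and the block then moved about 3 mm.

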